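# Index the sample carousel to the reader

## Robot

A 6-joint arm with a two-finger parallel gripper is mounted at the origin on the work surface. World frame = base frame: x ahead of the robot, y to its left, z up, the work surface at z = 0. Lengths are in m, angles in rad, forces in N, time in s.
With the tool pointing down it reaches from about 0.275 to 0.85 m from the base axis. Payload 19 kg.
Tool frame: the origin (TCP) lies on the centre line of the jaws, within the pads' length; the fingertips stand ahead of it and the grasp point (between the pads) lies 2 mm behind it (env.tips_ahead is the z of the fingertips in the tool frame, in m); z points along the fingers, y is the line along which they close (so a half turn about z gives the same grasp; the last joint's range is limited). The gripper opens to 85 mm and grips with 20 to 120 N. Pads are 22 mm wide; open, the fingers measure 114 mm over their backs; the gripper's body (76 mm by 85 mm) begins 54 mm behind the grasp point. The pads swing forward as they close: fully open they stand 13 mm farther back than shut.
Start: joints at [-1.412, 0.15, 1.437, -0, 1.554, -0.134], TCP at [0.166, -0.551, 0.248] pointing down, gripper open.
Joint ranges: [-2.8, 2.8], [-0.68, 2.1], [0.12, 2.68], [-1.39, 4.53], [0.16, 2.79], [-2.81, 2.81]. Speed limits (rad/s): [1.89, 1.89, 2.22, 3.01, 3.01, 3.01].

## Interface

Orientations are given as a unit quaternion [x, y, z, w].
In Python, from plant import env gives the robot as it stands.
- The arm moves only by the tool move_arm, never from a script. Its argument "moves" is a list that holds one entry, the list of rows, each a list of 7 numbers: the shift along the world's x, y, z in units of 50 mm (1.0 is 50 mm), then the turn, a rotation vector about the world's x, y, z in units of 6 degrees (1.0 is 6 degrees), then the opening in per cent of the stroke, from 0 (shut) to 100 (fully open). In form: [[[tx, ty, tz, ax, ay, az, gripper], ...]]. A call has 1 to 8 rows; each row shifts and turns the commanded pose from where the row before left it; what a row does not reach is not made up. A row lasts 1/8 s, in which the tool goes at most 62.5 mm and 10.7 degrees, less where a joint would pass 70% of its speed; a pose out of reach is approached as far as the arm can. A call is refused whole if a number of a shift passes 1 or a number of a turn 1, either way. A call with a gripper value outside its range is refused whole. The fingers move at their own pace and stop on an object; the grip force is fixed at half the most. Time passes only in rows, so rows that do not move let the fingers close. It gives the time, the measured TCP pose, the force, the opening and the grip force at its end, in the units of the state.
- env.sense(): the state, without advancing time (a new reading comes with each control period).
- env.capture(name): name is "scene" or "side" or "wrist"; returns the picture (420x560x3 uint8, blue, green, red); there is no depth.
- env.camera_model(name): a dict with "fovy" (degrees; the focal length in pixels is half the picture's height over the tangent of half this angle, whatever the lens; pixels are square), "cx", "cy" (the principal point, pixels), "camera_from_world" (4x4, takes a point from world to camera coordinates); the wrist camera has in their place "T_tool_cam" (4x4, takes a point from camera to tool coordinates, whose origin is the TCP and whose axes are the flange's). Camera axes: x right, y up, looking along -z (the intrinsics and any distortion apply to the point x, -y, -z); pixel columns grow to the right and rows downward; lengths in m; the calibration is good to about 2 mm. A picture is of the moment at which its call begins: read the wrist's pose just before it. camera_model takes no time and is no camera call.
- env.close_job(): hands the job in; it is judged then, once.
The state is a dict: "time": time; "joint_pos": joint angles; "joint_vel": joint speeds; "tau": joint torques, N m; "position": TCP position; "tool_rot": TCP orientation; "contact_force": force on the tool from outside, world axes, zero at the start; "moment": the same for the moment, N m; "opening": opening from 0.0 (shut) to 1.0 (fully open); "finger_force": force on a finger pad.
Only numpy, scipy, OpenCV 4.12 (cv2) and the standard library are available. Lean on these libraries where they do the work, as an engineer would, in place of code of your own. Each camera call takes 0.05 s, during which the arm holds its last target. There are 200 camera calls.

## Task

The tall sample tube stands one place to the left or right of the place in front of the reader of the indexing carousel. With a fingertip, press the carousel's spring plunger in to unlock it and turn the carousel one slot, whichever way brings the tall tube in front of the reader; let the plunger spring fully back up into that next slot, locked, and come away. Never turn beyond one slot or the wrong way, do not touch or lift any of the tubes, and leave the things standing around where they are.

Things in the scene. Friction and masses are not known exactly. Their poses are not given: they have to be found in the camera images.
- base: fixed base: white foot under a fixed dark steel index plate (272 mm across, 8 mm thick, top 38 mm above the bench) with eight 13 mm slots in its edge, 45 degrees apart. Reader: white box 50 x 60 mm, 125 mm high, its dark window 178 mm from the turning axis. Origin on the bench on the axis; its +x points to the reader, z up. At the start the plunger's arm points along its -x
- read_spot (a point): the place in front of the reader: fixed point 75 mm from the turning axis towards the reader, 90 mm above the bench, where the centre of a tube stands when it is in front of the reader. This place is empty at the start
- axis (a point): point on the vertical turning axis at the height of the turntable's top face, 52 mm above the bench
- carousel (a joint): angle of the carousel: an aluminium turntable 210 mm across, with eight grey cups for tubes, 75 mm from the axis and 45 degrees apart, and one arm, 36 mm wide, that reaches out to 168 mm from the axis and carries the plunger. 0 at the start, locked; positive is anticlockwise seen from above; one slot is 0.785 rad. It turns freely with about 0.06 N m of friction and stays where it is left. When locked it has about 0.015 rad of play
- plunger (a joint): how far the plunger is pressed in: 0 fully up (locked in a slot), 0.012 fully down. A spring pushes it up: 5 N at the start of the press, 9 N at the bottom. A round bar on its foot stands in a slot of the index plate while it is up; at 0.010 or more the bar is clear below the plate and the carousel turns. Released between slots, the bar rides under the plate (about 0.009) until it comes to a slot; released within about 3 mm of a slot's middle it springs up and centres itself
- cap_top (a point): centre of the flat top of the plunger's cap: a round black push cap, 32 mm across and 10 mm thick, on an upright stem 12 mm thick, 150 mm from the turning axis; its top is 86 mm above the bench when up and 74 mm when pressed right down. It travels straight down and goes round with the carousel. A fingertip pressing on it drags the carousel round by friction; the cap can also be pushed from the side
- tall_tube_mid (a point): centre of the tall sample tube (clear, red cap, 16 mm thick, 100 mm long), standing loose and upright in a cup of the carousel (cup 24 mm across, its rim 88 mm above the bench); the tube's foot is 56 mm above the bench, its cap's top 156 mm. At the start it stands 45 degrees to one side or the other of the reader
- short_tube1_mid (a point): centre of a short sample tube (as the tall one but 75 mm long, cap's top 131 mm above the bench), 45 degrees from the reader on the side opposite to the tall tube
- short_tube2_mid (a point): centre of a short sample tube like the other, 90 degrees anticlockwise of the reader
- short_tube3_mid (a point): centre of a short sample tube like the other, 90 degrees clockwise of the reader
- jar: bystander: small specimen jar with an orange lid, 52 mm across, 62 mm high; origin at its underside
- label_roll: bystander: roll of paper labels lying flat, 68 mm across, 30 mm high; origin at its underside
- reagent: bystander: amber bottle, 48 mm across, 100 mm high; origin at its underside
- marker: bystander: marker pen lying on the bench, 130 mm long along its x, 11 mm thick; origin at its underside
There are look-alikes about, which are no part of the job. What is shaped like the part that bears tall_tube_mid but green or turquoise is not meant.

How it is judged:
By the outcome, as a careful person would: the job done as asked, in the order asked, and still so for the second after the job is handed in, with the robot touching nothing.
It also fails if it takes over 38 s, if anything falls off the work surface, if the arm or the gripper's body presses on something with over 40 N, if the wrist force passes 120 N, or if a joint passes its speed limit or range.

## Working session

There is one attempt and no reset: what is moved stays moved. The work goes in short steps, Python scripts to look and compute and a tool call to move; the robot and the scene stay as the last step left them, time stands still between calls to the robot, and variables do not carry over. Pictures are saved under pics/ and viewed, at most 10 in all, crops included, and the job is handed in when it is done.

Besides the shell and the picture viewer there is one more tool, called after ">>>" by a JSON object that holds its "name" and its "arguments", one argument or row to a line. move_arm: Moves the arm, as the interface text tells. Its arguments: {"type":"object","properties":{"moves":{"type":"array","items":{"type":"array","items":{"type":"array","items":{"type":"number"}}}}},"required":["moves"]}

```bash
mkdir -p pics
python3 - <<'E'
from plant import env
import cv2,numpy as np
print(env.sense()['position'],env.sense()['tool_rot'],env.tips_ahead)
for n in ("scene","side"):
    cv2.imwrite(f"pics/{n}.png",cv2.resize(env.capture(n),(784,588)))
    m=env.camera_model(n);print(n,m)
E
```

```text
[ 0.16591248 -0.55030311  0.24766379] [ 9.89302661e-01  1.45876114e-01  1.04256727e-05 -6.35411570e-04] 0.017
scene {'fovy': 44.36215411240067, 'cx': 276.47696170736316, 'cy': 212.68794977622815, 'camera_from_world': array([[-0.22080615,  0.97521434, -0.01420012,  0.11117551],
       [-0.6698003 , -0.14103956,  0.72902359,  0.38099848],
       [ 0.70895148,  0.17048414,  0.68434126, -1.53074559],
       [ 0.        ,  0.        ,  0.        ,  1.        ]])}
side {'fovy': 42.26061963916818, 'cx': 275.913574579157, 'cy': 205.08493921054367, 'camera_from_world': array([[ 0.99269794, -0.11836738,  0.0232371 , -0.62204369],
       [ 0.0509099 ,  0.58575559,  0.80888724, -0.11296012],
       [-0.10935712, -0.8017977 ,  0.58750444, -0.99474342],
       [ 0.        ,  0.        ,  0.        ,  1.        ]])}
```

View pics/scene.png

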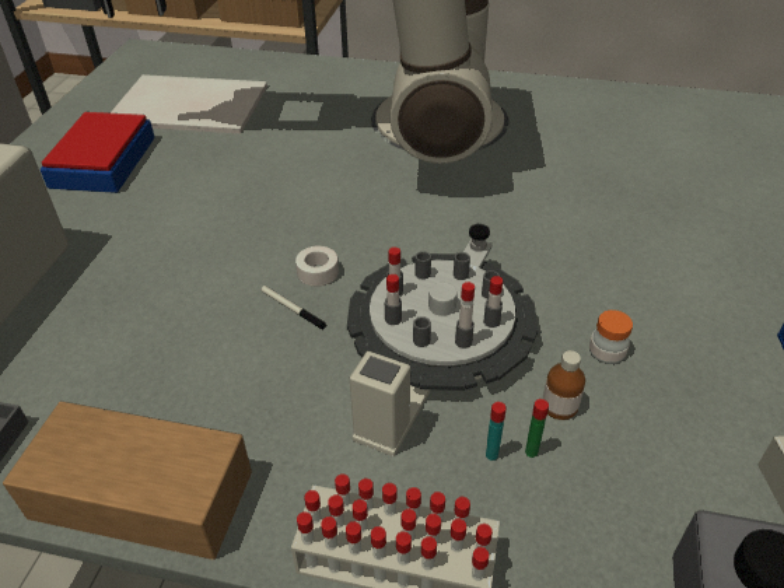

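View pics/side.png

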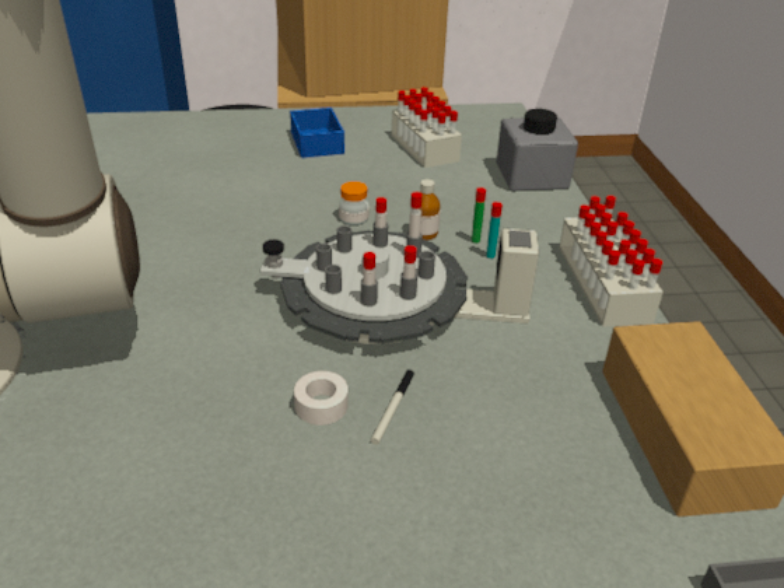

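The tall tube (scene 467,315; side 416,215) is on the +y side of the reader, i.e. anticlockwise of it, so the turn must be clockwise. The plunger cap is at scene (479,232) and side (273,247). I'll enlarge both for exact pixels.

Run:
```python
from plant import env
import cv2,numpy as np
a=env.capture("scene")[145:295,240:400];b=env.capture("side")[125:275,175:395]
a=cv2.resize(a,None,fx=4,fy=4,interpolation=cv2.INTER_CUBIC)
b=cv2.resize(b,None,fx=3.6,fy=3.6,interpolation=cv2.INTER_CUBIC)
cv2.imwrite("pics/a.png",a);cv2.imwrite("pics/b.png",b)
```

```text
(no output)
```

View pics/a.png

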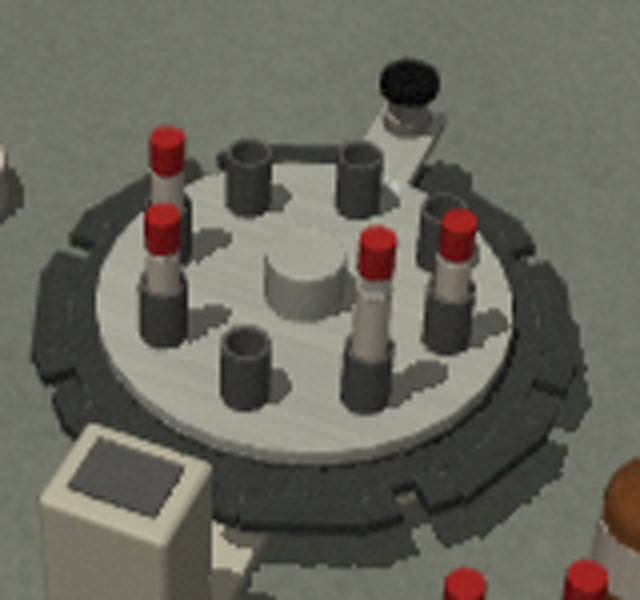

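View pics/b.png

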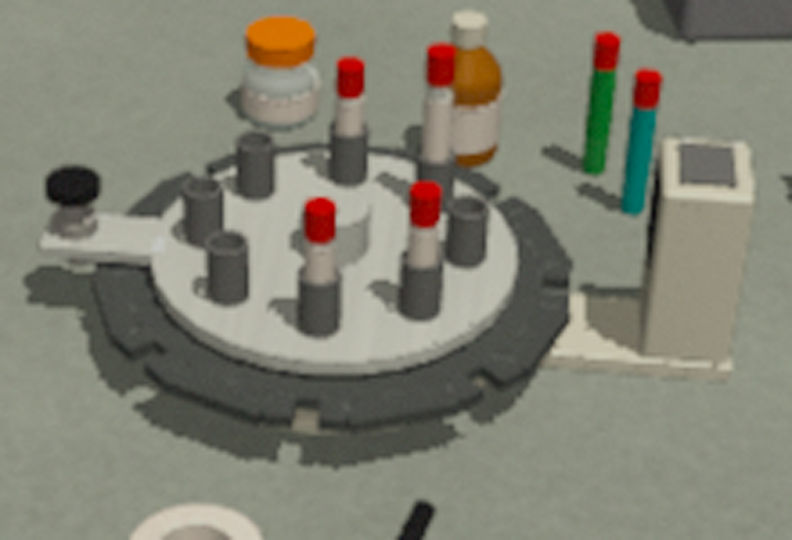

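```bash
cat > h.py <<'E'
import numpy as np
from plant import env
def P(n):
    m=env.camera_model(n);f=210/np.tan(np.radians(m['fovy']/2))
    K=np.array([[f,0,m['cx']],[0,f,m['cy']],[0,0,1]])
    return K@np.diag([1,-1,-1])@m['camera_from_world'][:3]
def ab(a,b): # crop px -> px
    return (np.array(a)/4+[240,145]-.4),(np.array(b)/3.6+[175,125]-.4)
def tri(pa,pb):
    A=[]
    for M,p in((P("scene"),pa),(P("side"),pb)):
        A+=[p[0]*M[2]-M[0],p[1]*M[2]-M[1]]
    A=np.array(A);x=np.linalg.lstsq(A[:,:3],-A[:,3],rcond=None)[0]
    e=[np.round((M@np.r_[x,1])[:2]/(M@np.r_[x,1])[2]-p,1) for M,p in((P("scene"),pa),(P("side"),pb))]
    return x,e
E
python3 - <<'E'
from h import *
pts=dict(cap=((410,78),(73,181)),tall=((378,236),(441,51)),s3=((167,135),(320,207)),s1=((163,212),(425,190)),s2=((458,218),(350,66)))
R={}
for k,v in pts.items():
    R[k],e=tri(*ab(*v));print(k,R[k].round(4),*e)
ax=(R['s2']+R['s3'])/2
print('axis',ax)
for k in R:
    d=R[k]-ax;print(k,np.hypot(*d[:2]),np.degrees(np.arctan2(d[1],d[0])))
E
```

```text
cap [0.4747 0.1401 0.0846] [ 0. -0.] [0. 0.]
tall [0.6834 0.1477 0.1555] [-0.1  0.2] [-0.1 -0.1]
s3 [0.604  0.0341 0.1304] [-0.2  0.2] [-0.2 -0.2]
s1 [0.6604 0.0445 0.1309] [-0.2  0.2] [-0.2 -0.2]
s2 [0.6359 0.1798 0.1302] [-0.3  0.4] [-0.2 -0.3]
axis [0.61995415 0.1069117  0.13029637]
cap 0.14898673653190245 167.14778881213203
tall 0.07541462478548445 32.71514001708449
s3 0.07458607483563316 -102.3732131520321
s1 0.07432957775644146 -57.06212775131055
s2 0.07458607483563315 77.62678684796799
```

>>> {"name": "move_arm", "arguments": {
  "moves": [
    [[0.38,0.86,0,0,0,0,0],[0.38,0.86,0,0,0,0,0],[0.38,0.86,0,0,0,0,0],[0.38,0.86,0,0,0,0,0],[0.38,0.86,0,0,0,0,0],[0.38,0.86,0,0,0,0,0],[0.38,0.86,0,0,0,0,0],[0.38,0.86,0,0,0,0,0]]
  ]
}}

```text
time: 1.2
position: [0.3182, -0.2051, 0.2483]
tool_rot: [0.989, 0.146, 0.0, 0.0]
contact_force: [0.9, -0.1, 0.4]
opening: -0.0
finger_force: 0.0
```

>>> {"name": "move_arm", "arguments": {
  "moves": [
    [[0.38,0.86,0,0,0,0,0],[0.38,0.86,0,0,0,0,0],[0.38,0.86,0,0,0,0,0],[0.38,0.86,0,0,0,0,0],[0.38,0.86,0,0,0,0,0],[0.38,0.86,0,0,0,0,0],[0.38,0.86,0,0,0,0,0],[0,0,0,0,0,0,0]]
  ]
}}

```text
time: 2.2
position: [0.4514, 0.0968, 0.2478]
tool_rot: [0.989, 0.148, -0.0, -0.0]
contact_force: [0.4, 0.1, -0.7]
opening: 0.001
finger_force: 0.0
```

>>> {"name": "move_arm", "arguments": {
  "moves": [
    [[0.225,0.43,0,0,0,0,0],[0.225,0.43,0,0,0,0,0],[0,0,-0.6,0,0,0,0],[0,0,-0.6,0,0,0,0],[0,0,-0.6,0,0,0,0],[0,0,-0.5,0,0,0,0],[0,0,0,0,0,0,0],[0,0,0,0,0,0,0]]
  ]
}}

```text
time: 3.2
position: [0.4738, 0.1372, 0.1344]
tool_rot: [0.989, 0.146, 0.001, -0.0]
contact_force: [0.0, -0.6, 1.0]
opening: 0.004
finger_force: 0.0
```

Run:
```python
from plant import env
import cv2,numpy as np
print(env.sense()['position'],env.sense()['contact_force'])
a=env.capture("scene")[110:230,280:400];b=env.capture("side")[90:210,140:260]
cv2.imwrite("pics/c.png",cv2.resize(np.hstack([a,b]),None,fx=3.3,fy=3.3,interpolation=cv2.INTER_CUBIC))
```

```text
[0.47383693 0.13717826 0.13440354] [ 0.03247195 -0.58805769  1.01985529]
```

View pics/c.png

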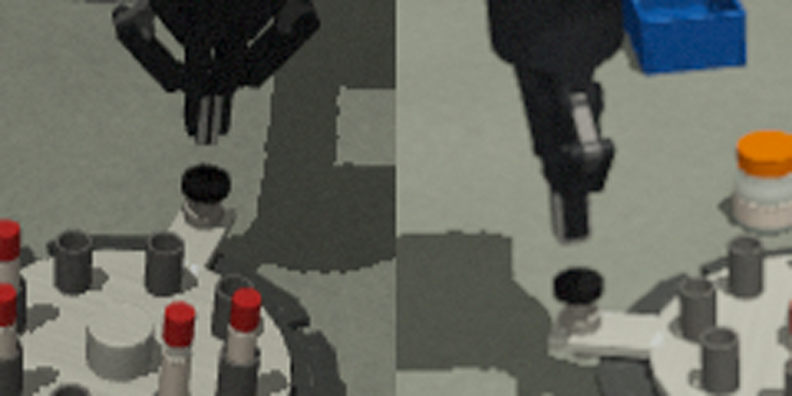

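The shut fingertips stand directly above the cap in both views. Correct y by about 2.5 mm, then descend towards contact.

>>> {"name": "move_arm", "arguments": {
  "moves": [
    [[0,0.05,-0.25,0,0,0,0],[0,0,-0.25,0,0,0,0],[0,0,-0.08,0,0,0,0],[0,0,-0.06,0,0,0,0],[0,0,0,0,0,0,0]]
  ]
}}

```text
time: 3.92
position: [0.4733, 0.1401, 0.1013]
tool_rot: [0.989, 0.146, -0.0, -0.0]
contact_force: [-4.2, -0.5, 4.4]
opening: 0.002
finger_force: 2.4
```

>>> {"name": "move_arm", "arguments": {
  "moves": [
    [[0,0,-0.06,0,0,0,0],[0,0,-0.06,0,0,0,0],[0,0,-0.06,0,0,0,0],[0,0,-0.02,0,0,0,0],[0,0,0,0,0,0,0]]
  ]
}}

```text
time: 4.55
position: [0.4736, 0.1401, 0.0918]
tool_rot: [0.989, 0.146, 0.0, -0.0]
contact_force: [-5.0, 0.5, 8.8]
opening: -0.003
finger_force: 4.1
```

>>> {"name": "move_arm", "arguments": {
  "moves": [
    [[0,0,-0.02,0,0,0,0],[0,0,-0.01,0,0,0,0],[0,0,0,0,0,0,0]]
  ]
}}

```text
time: 4.92
position: [0.4738, 0.1402, 0.0909]
tool_rot: [0.989, 0.146, 0.001, -0.0]
contact_force: [-7.5, 0.6, 15.5]
opening: 0.0
finger_force: 7.8
```

Run:
```python
import numpy as np
a0=np.arctan2(.1401-.1069,.4736-.62);r=np.hypot(.1401-.1069,.4736-.62)
t=np.radians(np.linspace(0,45,17));s=t
p=np.c_[.62+r*np.cos(a0-s),.1069+r*np.sin(a0-s)]
print(r,np.degrees(a0));print((np.diff(p,axis=0)/.05).round(3),p[-1])
```

```text
0.15011728747882436 167.22280173924878
[[0.036 0.143]
 [0.043 0.141]
 [0.05  0.139]
 [0.057 0.136]
 [0.063 0.133]
 [0.07  0.13 ]
 [0.076 0.126]
 [0.082 0.122]
 [0.088 0.118]
 [0.094 0.114]
 [0.099 0.109]
 [0.104 0.104]
 [0.109 0.099]
 [0.114 0.093]
 [0.119 0.088]
 [0.123 0.082]] [0.53995551 0.23389638]
```

Bottomed (15 N). Drag clockwise along the arc, turning the tool with it.

>>> {"name": "move_arm", "arguments": {
  "moves": [
    [[0.036,0.143,0,0,0,-0.47,0],[0.043,0.141,0,0,0,-0.47,0],[0.05,0.139,0,0,0,-0.47,0],[0,0,0,0,0,0,0]]
  ]
}}

```text
time: 5.42
position: [0.4803, 0.1619, 0.0909]
tool_rot: [0.997, 0.072, 0.001, -0.0]
contact_force: [-8.1, 3.6, 16.1]
opening: -0.0
finger_force: 7.9
```

Run:
```python
from plant import env
import cv2,numpy as np
a=env.capture("scene")[110:230,280:400];b=env.capture("side")[90:210,140:260]
cv2.imwrite("pics/d.png",cv2.resize(np.hstack([a,b]),None,fx=3.3,fy=3.3,interpolation=cv2.INTER_CUBIC))
```

```text
(no output)
```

View pics/d.png

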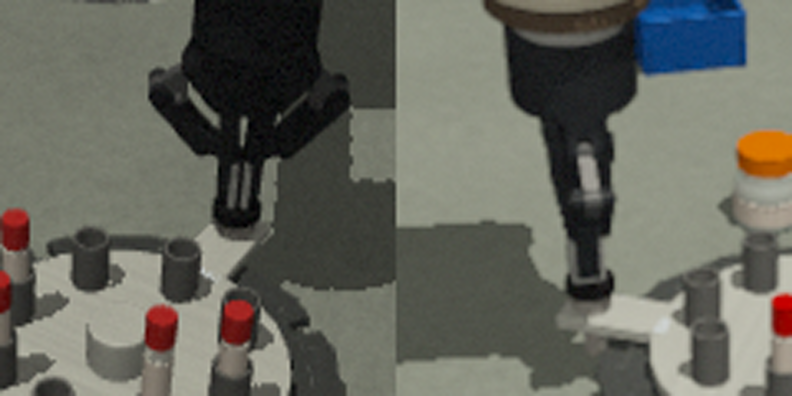

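The carousel turns with the tip, which stays centred on the cap (scene crop 238,212). Continue.

>>> {"name": "move_arm", "arguments": {
  "moves": [
    [[0.057,0.136,0,0,0,-0.47,0],[0.063,0.133,0,0,0,-0.47,0],[0.07,0.13,0,0,0,-0.47,0],[0.076,0.126,0,0,0,-0.47,0],[0.082,0.122,0,0,0,-0.47,0],[0.088,0.118,0,0,0,-0.47,0],[0,0,0,0,0,0,0]]
  ]
}}

```text
time: 6.4
position: [0.5021, 0.2005, 0.0909]
tool_rot: [0.997, -0.075, 0.001, -0.001]
contact_force: [-7.1, 5.8, 15.4]
opening: 0.0
finger_force: 7.4
```

>>> {"name": "move_arm", "arguments": {
  "moves": [
    [[0.094,0.114,0,0,0,-0.47,0],[0.099,0.109,0,0,0,-0.47,0],[0.104,0.104,0,0,0,-0.47,0],[0.109,0.099,0,0,0,-0.47,0],[0.114,0.093,0,0,0,-0.47,0],[0.08,0.06,0,0,0,-0.3,0],[0,0,0,0,0,0,0]]
  ]
}}

```text
time: 7.28
position: [0.5323, 0.2295, 0.091]
tool_rot: [0.977, -0.212, 0.001, -0.001]
contact_force: [-5.2, 6.7, 13.8]
opening: -0.002
finger_force: 6.1
```

Run:
```python
from plant import env
import cv2,numpy as np
s=env.sense();p=s['position'];print(p,s['contact_force'])
print(np.hypot(p[0]-.62,p[1]-.1069),np.degrees(np.arctan2(p[1]-.1069,p[0]-.62)))
a=env.capture("scene")[145:295,240:400];b=env.capture("side")[125:275,175:395]
a=cv2.resize(a,None,fx=2.1,fy=2.1,interpolation=cv2.INTER_CUBIC)
b=cv2.resize(b,None,fx=2.1,fy=2.1,interpolation=cv2.INTER_CUBIC)
cv2.imwrite("pics/e.png",np.hstack([a,b]))
```

```text
[0.53229022 0.22949963 0.09096859] [-5.19490589  6.69545865 13.81298297]
0.15074373613342634 125.5805491652568
```

View pics/e.png

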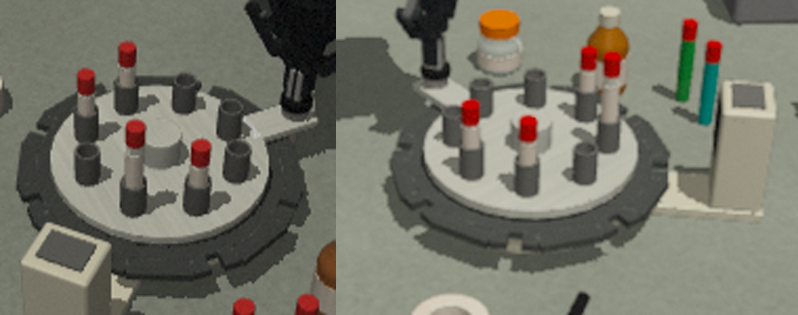

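```bash
cat >> h.py <<'E'
import cv2
def reds(im,box):
    h=cv2.cvtColor(im,cv2.COLOR_BGR2HSV);m=((h[...,0]<5)|(h[...,0]>175))&(h[...,1]>170)&(h[...,2]>90)
    n,_,st,c=cv2.connectedComponentsWithStats(m.astype('uint8'))
    x0,y0,x1,y1=box
    return [c[i] for i in range(1,n) if st[i,4]>20 and x0<c[i][0]<x1 and y0<c[i][1]<y1]
def tubes(A,B):
    out=[]
    for a in reds(A,(240,145,400,250)):
        for b in reds(B,(200,130,320,200)):
            x,e=tri(a,b)
            if np.abs(e).max()<2 and .11<x[2]<.16 and np.hypot(x[0]-.62,x[1]-.107)<.09: out.append(x)
    return np.array(out)
def ang(o):
    d=o-[.62,.1069,0];return np.degrees(np.arctan2(d[:,1],d[:,0])),np.hypot(d[:,0],d[:,1])
E
python3 - <<'E'
from h import *
o=[cv2.resize(cv2.imread(f"pics/{n}.png"),(560,420),interpolation=cv2.INTER_AREA) for n in("scene","side")]
for q in (o,[env.capture("scene"),env.capture("side")]):
    t=tubes(*q);print(t.round(4),*ang(t))
E
```

```text
[[0.6043 0.0333 0.1223]
 [0.661  0.0435 0.123 ]
 [0.6366 0.1799 0.1224]
 [0.6837 0.1469 0.147 ]] [-102.01831872  -57.12646246   77.20155639   32.11145121] [0.07528158 0.0754778  0.07486495 0.07524378]
[[0.5601 0.0627 0.1225]
 [0.6082 0.0324 0.1223]
 [0.6953 0.094  0.1479]
 [0.6814 0.1509 0.122 ]] [-143.5754342   -98.98815116   -9.72803697   35.62493991] [0.07446601 0.07543891 0.07636374 0.07551292]
```

>>> {"name": "move_arm", "arguments": {
  "moves": [
    [[0.045,0.03,0,0,0,-0.17,0],[0.045,0.03,0,0,0,-0.17,0],[0.04,0.026,0,0,0,-0.16,0],[0,0,0,0,0,0,0],[0,0,0,0,0,0,0]]
  ]
}}

```text
time: 8.1
position: [0.5386, 0.2337, 0.091]
tool_rot: [0.971, -0.238, 0.001, -0.001]
contact_force: [-3.6, 7.8, 10.5]
opening: -0.001
finger_force: 5.5
```

Run:
```python
from h import *
p=env.sense()['position'];print(np.degrees(np.arctan2(p[1]-.1069,p[0]-.62))-167.22)
t=tubes(env.capture("scene"),env.capture("side"));print(ang(t)[0]-[-102.02,-57.13,32.11,77.2] if len(t)==4 else 0,ang(t)[0])
```

```text
-44.51782339726198
[-44.59022559 -44.72407455 -44.38002506 -44.51081505] [-146.61022559 -101.85407455  -12.27002506   32.68918495]
```

At −44.5°, inside the capture range. Release straight up.

>>> {"name": "move_arm", "arguments": {
  "moves": [
    [[0,0,-0.0,0,0,0,0],[0,0,0.05,0,0,0,0],[0,0,0.06,0,0,0,0],[0,0,0.06,0,0,0,0],[0,0,0.06,0,0,0,0],[0,0,0.06,0,0,0,0],[0,0,0,0,0,0,0]]
  ]
}}

```text
time: 9.07
position: [0.5383, 0.2325, 0.1044]
tool_rot: [0.971, -0.238, 0.0, -0.0]
contact_force: [-0.3, 0.2, -0.6]
opening: -0.002
finger_force: 0.0
```

>>> {"name": "move_arm", "arguments": {
  "moves": [
    [[0,0,0.2,0,0,0,0],[0,0,0.5,0,0,0,0],[0,0,0.6,0,0,0,0],[0,0,0.6,0,0,0,0],[-0.3,0,0.6,0,0,0,0],[-0.5,0,0,0,0,0,0],[-0.5,0,0,0,0,0,0],[0,0,0,0,0,0,0]]
  ]
}}

```text
time: 10.07
position: [0.4722, 0.2327, 0.2302]
tool_rot: [0.971, -0.237, 0.0, -0.0]
contact_force: [0.3, 0.8, 0.2]
opening: 0.0
finger_force: 0.0
```

Run:
```python
from h import *
A,B=env.capture("scene"),env.capture("side")
t=tubes(A,B);print(ang(t)[0]-[-102.02,-57.13,32.11,77.2] if len(t)==4 else 0,ang(t)[0])
cv2.imwrite("pics/f.png",np.hstack([cv2.resize(A[120:270,240:400],None,fx=2.4,fy=2.4,interpolation=2),cv2.resize(B[115:265,180:340],None,fx=2.4,fy=2.4,interpolation=2)]))
```

```text
[-44.21945873 -44.64749472 -44.36219963 -44.35407285] [-146.23945873 -101.77749472  -12.25219963   32.84592715]
```

View pics/f.png

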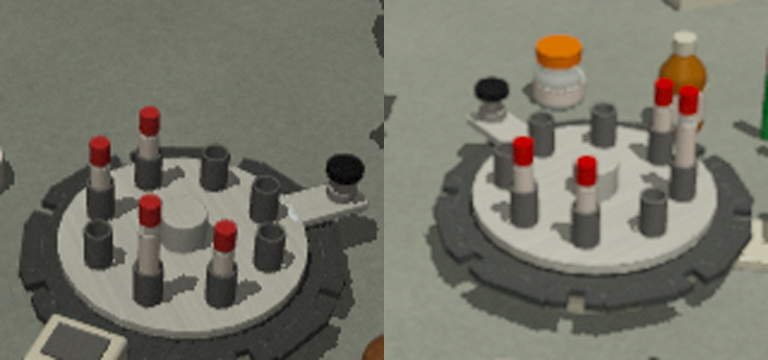

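The tall tube (scene crop 150,245) faces the reader. Check that the cap (scene crop 345,167; side crop 492,88) is fully up.

Run:
```python
from h import *
x,e=tri(np.array([345,167.])/2.4+[240,120]-.3,np.array([108,87.5])/2.4+[180,115]-.3);print(x,e,np.degrees(np.arctan2(x[1]-.1069,x[0]-.62)))
# whole-cap dark centroid, start vs now
def dark(im,b):
    x0,y0,x1,y1=b;m=(im[y0:y1,x0:x1].max(2)<40).astype('uint8')
    n,_,s,c=cv2.connectedComponentsWithStats(m);i=1+s[1:,4].argmax();return c[i]+[x0,y0],s[i]
o=[cv2.resize(cv2.imread(f"pics/{n}.png"),(560,420),interpolation=cv2.INTER_AREA) for n in("scene","side")]
for q,ba,bb in((o,(328,155,355,175),(182,168,208,184)),([env.capture("scene"),env.capture("side")],(372,182,396,200),(215,145,235,160))):
    a,b=dark(q[0],ba),dark(q[1],bb);print(a,b,tri(a[0],b[0]))
```

```text
[0.53921797 0.23317775 0.08324457] [array([-0. ,  0.1]), array([-0. , -0.1])] 122.60774132879025
(array([341.90769231, 165.8       ]), array([  7,   5,  15,  12, 130], dtype=int32)) (array([194.67857143, 176.5       ]), array([  6,   4,  14,  10, 112], dtype=int32)) (array([0.47428237, 0.14016879, 0.08016196]), [array([ 0.1, -0.2]), array([0.1, 0.2])])
(array([383.39072848, 190.39072848]), array([  4,   3,  16,  12, 151], dtype=int32)) (array([224.42553191, 152.        ]), array([ 4,  3, 12,  9, 94], dtype=int32)) (array([0.53879735, 0.23361809, 0.08049697]), [array([ 0.1, -0.1]), array([0.1, 0.1])])
```

The cap is at the same height as at the start (80.5 vs 80.2 mm by centroid), so it is up and locked, one slot on.

```bash
python3 -c "
from plant import env
print(env.close_job())"
```

```text
the job is handed in; nothing more can be done
None
```

The carousel is turned one slot clockwise (measured about 44.5°, within the lock's play) and the tall tube stands in front of the reader. The plunger is back up at its starting height, the arm is clear, and the job was handed in at about 10 s.

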